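# Post the sample caddy through the sprung flaps of the chilled hatch

### The arm

A 6-joint arm with a two-finger parallel gripper is mounted at the origin on the work surface. World frame = base frame: x ahead of the robot, y to its left, z up, the work surface at z = 0. Lengths are in mm, angles in rad, forces in N, time in s.
With the tool pointing down it reaches from about 300 to 775 mm from the base axis. Payload 14.6 kg.
Tool frame: the origin (TCP) lies on the centre line of the jaws, within the pads' length; the fingertips stand ahead of it and the grasp point (between the pads) is the TCP (manip.tip_reach is the z of the fingertips in the tool frame, in mm); z points along the fingers, y is the direction in which the jaws open and shut (so a half turn about z gives the same grasp; the last joint's range is limited). The gripper opens to 94 mm and grips with 3 to 60 N. Pads are 16 mm wide; open, the fingers measure 119 mm over their backs; the gripper's body (75 mm by 177 mm) begins 78 mm behind the grasp point.
Start: joints at [-1.374, 0.3, 1.521, -0, 1.321, -0.067], TCP at [143.406, -530.965, 224.446] pointing down, gripper open.
Joint ranges: [-3.03, 3.03], [-0.79, 2.21], [0.23, 2.52], [-1.04, 4.18], [0, 3.07], [-2.55, 2.55]. Speed limits (rad/s): [2.22, 2.22, 2.57, 3.14, 3.14, 3.14].

### API

Orientations are given as [roll, pitch, yaw] about the fixed x, y, z axes, in that order (R = Rz(yaw) Ry(pitch) Rx(roll)).
In Python, from cell import manip, camera, search_frame, masks_of, tip_of gives the robot as it stands.
- The arm moves only by the tool send_rows, never from a script. Its argument "plan" is a list of rows, each an object with "travel": the shift along the tool's x, y, z in mm, a list of three; "delta_rot": the turn, a rotation vector about the tool's x, y, z in degrees, a list of three; "fingers": the gripper's target within -1 to 1 (shut at 1, half-way at 0, fully open at -1). In form: [{"travel": [dx, dy, dz], "delta_rot": [wx, wy, wz], "fingers": fingers}, ...]. A call has 1 to 20 rows; each row shifts and turns the commanded pose from where the row before left it, along the tool's axes as they then stand; what a row does not reach is not made up. A row lasts 1/8 s, in which the tool goes at most 62.5 mm and 10.7 degrees, less where a joint would pass 70% of its speed; a pose out of reach is approached as far as the arm can. A call is refused whole if a number of a shift passes 62.5 or a number of a turn 10.7, either way. A call with a gripper value outside its range is refused whole. The fingers move at their own pace and stop on an object; "grip_force" is the grip in N (left out, the last holds). Time passes only in rows, so rows that do not move let the fingers close. It gives the time, the measured TCP pose, the force and the opening at its end, in the units of the state.
- manip.read_state(): the state, without advancing time (a new reading comes with each control period).
- camera(name): name is "scene" or "top" or "wrist"; returns a dict with "color" (420x560x3 uint8, red, green, blue), "z_map" (420x560 float32, mm along the optical axis (not along the pixel's ray), 0 where there is no reading), "fov_y" (degrees; the focal length in pixels is half the picture's height over the tangent of half this angle, whatever the lens; pixels are square), "cx", "cy" (the principal point, pixels), "world_from_camera" (4x4, takes a point from camera to world coordinates); the wrist camera has in their place "tool_from_camera" (4x4, takes a point from camera to tool coordinates, whose origin is the TCP and whose axes are the flange's). Camera axes: x right, y up, looking along -z (the intrinsics and any distortion apply to the point x, -y, -z); pixel columns grow to the right and rows downward; lengths in mm; the calibration is good to about 2 mm. The wrist camera is an equidistant fisheye: a pixel r from the principal point sees the ray r / f radians off the axis. A picture is of the moment at which its call begins: read the wrist's pose just before it.
- manip.sign_off(): hands the job in, once; it reports no verdict.
Trained networks look in the newest picture that a camera, given by its name, has taken for a name from the list of things; names that differ only in an ending like _2 or _b are one class to them, and where a whole thing is asked for, a point or a joint stands for the part that bears it (a point fixed in the world has none). Each returns a list of dicts, best first, with "confidence" (0 to 1); they miss things now and then, are a little off and sometimes report something else, mostly with a low value. They report only what shows in the picture. A call takes as long as a camera call. They do not tell look-alikes from the thing itself.
- search_frame(name, camera): "at" ([x, y, z] in mm, in the coordinates of the camera as it stood for that picture, good to about 4 mm: the middle of the surface that is visible of it).
- masks_of(name, camera): "region" (420x560 bool, what is visible of it).
- tip_of(name, camera): "at" ([x, y, z] in mm, in the coordinates of the camera as it stood for that picture, good to about 4 mm: a listed point, or the origin of a listed thing).
The state is a dict: "clock": time; "joints": joint angles; "qd": joint speeds; "effort": joint torques, N m; "eef_pos": TCP position; "eef_rot": TCP orientation; "wrist_force": force on the tool from outside, world axes, zero at the start; "moment": the same for the moment, N m; "finger_gap": finger opening in mm.
Only numpy, scipy, OpenCV 4.12 (cv2) and the standard library are available. Lean on these libraries where they do the work, as an engineer would, in place of code of your own. Each camera call takes 0.05 s, during which the arm holds its last target. There are 200 camera calls.

### The job

Set the sample caddy (the lidded box with a round nose and a tail tang) down level on the hatch's infeed between the rails, nose towards the flaps but not yet pushing them, and let go of it there. Then take it again by its tail tang and push it in through the sprung flaps until you feel it press on the sprung stop inside, whose place is not known, without ramming it against the end of its travel. Let go and come away so that both flaps close behind it; keep the caddy lid up throughout and leave the tub, scoop and phone stand where they are.

Things in the scene. Friction and masses are not known exactly. Their poses are not given: they have to be found in the camera images.
- caddy: Loose grey box with white lid, 0.2-0.42 kg: body 130 long (x) x 50 wide (y) x 40 high; +x end a half-round nose of radius 25. At the -x end an upright white tang, 12 thick (y), 34 long, from 2 to 38 above the underside. Origin: centre of the body's underside; nose tip x = +65, rear face x = -65, tang end x = -99; z up. Nose and tang tell it from the plain tub.
- tang (a point): Point on the caddy's tang, 17 behind the body's rear face and 20 above the caddy's underside: where to take it when pushing (fingers on the two 34 x 36 sides, closing along the caddy's y). Caddy's axes.
- tang_end (a point): Centre of the tang's rear end face, 99 behind the caddy's origin and 20 above its underside. Caddy's axes.
- hatch: Fixed low white chilled box with an infeed deck in front. Origin on the table under the flap plane, midway between the flaps; x points inwards along the push, z up. Jamb panels x = -11 to -1, |y| = 46 to 108, and side walls behind, |y| = 78 to 108, all 78 high. Open above to x = 115; from there a clear cover (z = 72 to 76) roofs it. The opening is 92 wide.
- infeed (a point): Point on the infeed deck's top, 82 before the flap plane, on the middle line; hatch's axes. Deck top 20 above the table, from x = -210 of the hatch to its back; on it throughout two steel guide rails along x, 8 high, 6 wide, 60 apart inside. The caddy belongs here first, its origin about over this point.
- flap_left (a joint): Left (+y of hatch) grey flap: upright leaf 3 thick, 40 wide, from z = 31 to 77 above the table, hinged on a vertical pin at y = +42 of the hatch, its free edge 2 mm from the middle. Radians: 0 shut, grows as it swings inwards, at most 1.5; opens inwards only. A weak spring shuts it (about 0.02 N m shut, 0.09 N m at 1.5).
- flap_right (a joint): The same at y = -42, mirrored. The flaps can shut only when the tang's end is about 18 mm or more past the flap plane and the fingers are out.
- endstop: Fixed stop unit inside the hatch, at its back, carrying a sprung black bumper 40 wide x 26 high centred 18 above the deck. Its origin (reference only) is on the deck in the flap plane, hatch's axes. The bumper yields at about 3 N, rising to about 10 N at 8 mm, then is solid; over 15 N is ramming. Let go, it pushes the caddy back by those few mm. Sliding the caddy takes 1 to 4 N more.
- mouth (a point): Middle of the flap plane, on the deck's top; hatch's axes. The bumper is clamped anywhere in a 36 mm range, not reported: its untouched face lies 194 to 230 past this point, so the caddy's nose meets it with the tang end 30 to 66 past.
- tub: Bystander: loose plain grey tub with white lid 130 x 50 x 40, square at both ends, no tang. Origin centre of underside. Leave in place.
- scoop: Bystander: loose white scoop, pan 110 x 85 x 35, handle to -x 100 long. Origin under the pan's centre. Leave in place.
- phone_stand: Bystander: loose phone on a stand, foot 90 across, 255 high. Origin under the foot. Leave in place.
Not all that is in view belongs to the job. Leave any yellow look-alike of the caddy alone.

How it is judged:
By the outcome, as a careful person would: the job done as asked, in the order asked, and still so for the second after the job is handed in, with the robot touching nothing.
It also fails if it takes over 67 s, if anything falls off the work surface, if the arm or the gripper's body presses on something with over 40 N, if the wrist force passes 120 N, or if a joint passes its speed limit or range.

## Working session

There is one attempt and no reset: what is moved stays moved. The work goes in short steps, Python scripts to look and compute and a tool call to move; the robot and the scene stay as the last step left them, time stands still between calls to the robot, and variables do not carry over. Pictures are saved under pics/ and viewed, about 8 in all and at most 12, crops included, and the job is handed in when it is done.

Besides the shell and the picture viewer there is one more tool, called after ">>>" as name([rows], argument=value, ...), one row to a line, values as JSON. send_rows: Moves the arm, as the interface text tells. Its arguments: {"type":"object","properties":{"plan":{"type":"array"},"grip_force":{"type":"number"}},"required":["plan"]}

```bash
mkdir -p pics; ls; cat > h.py <<'E'
import numpy as np, cv2
from scipy.spatial.transform import Rotation as R
from cell import manip, camera, search_frame, masks_of, tip_of
def save(c,n): cv2.imwrite('pics/'+n, c['color'][:,:,::-1])
def toW(c,p): return (c['world_from_camera']@np.r_[p,1])[:3]
def cloud(c):
    h,w=c['z_map'].shape; f=h/2/np.tan(np.radians(c['fov_y'])/2)
    v,u=np.mgrid[:h,:w]; z=c['z_map']
    P=np.stack([(u-c['cx'])/f*z,-(v-c['cy'])/f*z,-z],-1)
    M=c['world_from_camera']; return P@M[:3,:3].T+M[:3,3]
E
python3 - <<'E'
from h import *
print(manip.read_state(), manip.tip_reach)
cs=[camera('scene'),camera('top')]
cv2.imwrite('pics/a.png',cv2.resize(np.hstack([c['color'] for c in cs])[:,:,::-1],None,fx=.71,fy=.71))
save(cs[1],'top.png')
for n,c in zip(['scene','top'],cs):
    for o in ['caddy','tang','tang_end','hatch','infeed','mouth','tub','scoop','phone_stand']:
        print(n,o,[(np.round(toW(c,d['at'])).tolist(),round(d['confidence'],2)) for d in tip_of(o,n)[:3]])
E
```

```text
pics
{'clock': 0.0, 'joints': array([-1.37359667e+00,  3.00482534e-01,  1.52158267e+00, -4.18596838e-05,
        1.32071487e+00, -6.65993591e-02]), 'qd': array([ 0.00089962, -0.00011428, -0.00062949,  0.00149954, -0.00213891,
       -0.00027622]), 'effort': array([-5.47925611e-04, -5.31816208e+01, -3.52740633e+01,  7.08180713e-02,
        2.44169187e-02, -1.19804149e-04]), 'eef_pos': array([ 143.35179837, -530.73485874,  223.87937848]), 'eef_rot': array([-3.14040517e+00, -3.85677022e-05,  2.63809377e-01]), 'wrist_force': array([-0.4436262 , -0.06071201, -0.02268369]), 'moment': array([-0.09457728, -0.0393289 , -0.02130785]), 'finger_gap': 93.57129930900877} 19.0
scene caddy [([351.0, -648.0, -1.0], 0.95), ([287.0, -200.0, 3.0], 0.93), ([471.0, -295.0, 1.0], 0.73)]
scene tang [([215.0, -247.0, 21.0], 0.9), ([398.0, -251.0, 19.0], 0.86), ([290.0, 70.0, 23.0], 0.86)]
scene tang_end [([279.0, 60.0, 21.0], 0.91), ([261.0, -621.0, 19.0], 0.88), ([205.0, -255.0, 22.0], 0.73)]
scene hatch [([629.0, -55.0, 2.0], 0.68)]
scene infeed [([547.0, -36.0, 19.0], 0.68)]
scene mouth [([630.0, -53.0, 23.0], 0.92)]
scene tub [([469.0, 248.0, -2.0], 0.75)]
scene scoop [([679.0, 287.0, -2.0], 0.9)]
scene phone_stand [([663.0, -349.0, 4.0], 0.93)]
top caddy [([352.0, -653.0, -1.0], 0.96), ([286.0, -202.0, 3.0], 0.95), ([470.0, -296.0, 3.0], 0.88)]
top tang [([292.0, 69.0, 20.0], 0.92), ([216.0, -245.0, 20.0], 0.72), ([400.0, -251.0, 19.0], 0.68)]
top tang_end [([388.0, -241.0, 20.0], 0.88), ([258.0, -620.0, 17.0], 0.85), ([202.0, -258.0, 21.0], 0.79)]
top hatch [([630.0, -52.0, 1.0], 0.75), ([678.0, 282.0, -3.0], 0.51)]
top infeed [([548.0, -39.0, 20.0], 0.63)]
top mouth [([629.0, -57.0, 23.0], 0.94)]
top tub [([466.0, 251.0, -2.0], 0.76)]
top scoop [([677.0, 284.0, -2.0], 0.61)]
top phone_stand [([663.0, -352.0, -2.0], 0.75)]
```

View pics/a.png

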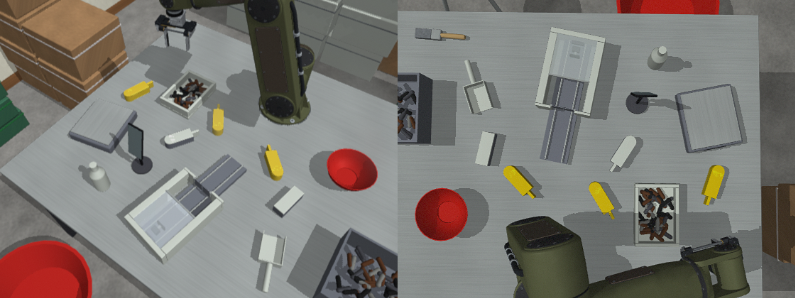

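View pics/top.png

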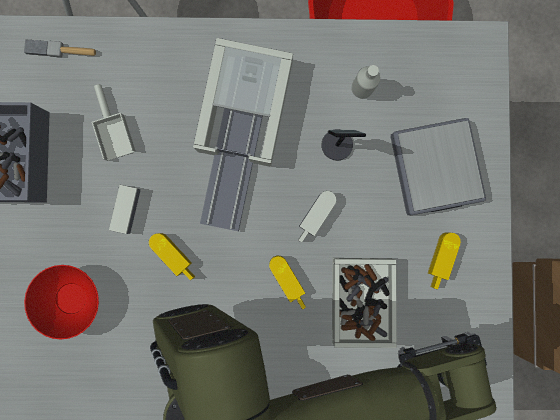

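The white-lidded, round-nosed box at top (318,215) is the caddy: it has a tang at (303,238). The look-alikes at (170,256), (288,280) and (446,260) are yellow, and the square box at (125,208) is the tub. The hatch is at (245,110), with its infeed running down-left to (223,225).

```bash
python3 - <<'E'
from h import *
for n in ['top','scene']:
    c=camera(n); W=cloud(c)
    z=W[...,2]; near=np.hypot(W[...,0]-460,W[...,1]+290)<120
    m=near&(z>34)&(z<48)&(c['z_map']>0)
    P=W[m][:,:2].astype(np.float32)
    (cx,cy),s,a=cv2.minAreaRect(P); print(n,'caddy all',cx,cy,s,a,len(P),np.median(z[m]))
    box=cv2.boxPoints(((cx,cy),s,a)); print(box.round().tolist())
    near=(abs(W[...,0]-680)<200)&(abs(W[...,1]+70)<170)
    m=near&(z>72)&(z<84)&(c['z_map']>0)
    k,l,st,_=cv2.connectedComponentsWithStats(m.astype(np.uint8)); i=1+np.argmax(st[1:,4])
    P=W[l==i][:,:2].astype(np.float32); r=cv2.minAreaRect(P); print('hatch',r,len(P)); print(cv2.boxPoints(r).round(1).tolist())
    m=near&(z>14)&(z<24)&(W[...,0]<615)&(c['z_map']>0)
    P=W[m][:,:2].astype(np.float32); r=cv2.minAreaRect(P); print('deck',r,np.median(z[m])); print(cv2.boxPoints(r).round(1).tolist())
    if n=='top': cv2.imwrite('pics/crop.png',cv2.resize(np.hstack([c['color'][180:250,280:360],c['color'][120:190,195:275]])[:,:,::-1],None,fx=5,fy=5))
E
```

```text
top caddy all 454.126220703125 -286.67303466796875 (50.124412536621094, 162.72915649414062) 57.363399505615234 837 40.26116703952994
[[372.0, -264.0], [509.0, -352.0], [536.0, -309.0], [399.0, -222.0]]
hatch ((757.9990234375, -79.69210815429688), (216.58993530273438, 286.8471984863281), 78.99649810791016) 4973
[[596.5, -158.60000610351562], [878.0999755859375, -213.39999389648438], [919.5, -0.800000011920929], [637.9000244140625, 54.0]]
deck ((541.2357788085938, -59.572357177734375), (153.17050170898438, 153.17507934570312), 78.73503112792969) 19.901545248686944
[[451.20001220703125, -119.69999694824219], [601.4000244140625, -149.60000610351562], [631.2999877929688, 0.6000000238418579], [481.1000061035156, 30.5]]
scene caddy all 459.1407775878906 -283.81536865234375 (56.23655700683594, 160.73342895507812) 56.91984558105469 551 39.50122420480034
[[376.0, -264.0], [511.0, -351.0], [542.0, -304.0], [407.0, -216.0]]
hatch ((759.1676635742188, -78.05050659179688), (218.82101440429688, 285.5163269042969), 79.15744018554688) 5026
[[598.4000244140625, -158.6999969482422], [878.7999877929688, -212.39999389648438], [920.0, 2.5999999046325684], [639.5, 56.29999923706055]]
deck ((547.3152465820312, -49.75352478027344), (163.4910430908203, 134.30819702148438), 89.88768768310547) 19.806619203727678
[[480.0, -131.39999389648438], [614.2999877929688, -131.60000610351562], [614.5999755859375, 31.899999618530273], [480.29998779296875, 32.099998474121094]]
```

View pics/crop.png

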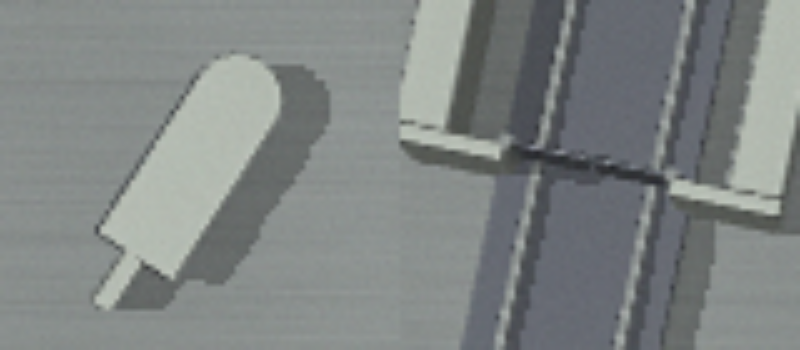

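Crop: white lid, round nose at upper right (240,65) and tang at lower left (105,300), so this is the caddy, with yaw about -32.6° and origin about (468,-296). The hatch flap plane is the dark line, with mouth about (629,-54) and yaw -11°.

>>> send_rows([
  {"travel":[0,0,0],"delta_rot":[0,0,9.5],"fingers":-1},
  {"travel":[0,0,0],"delta_rot":[0,0,9.5],"fingers":-1},
  {"travel":[0,0,0],"delta_rot":[0,0,9.5],"fingers":-1},
  {"travel":[0,0,0],"delta_rot":[0,0,9.5],"fingers":-1},
  {"travel":[0,0,0],"delta_rot":[0,0,9.5],"fingers":-1},
  {"travel":[14.8,-37.2,9],"delta_rot":[0,0,0],"fingers":-1},
  {"travel":[14.8,-37.2,9],"delta_rot":[0,0,0],"fingers":-1},
  {"travel":[14.8,-37.2,9],"delta_rot":[0,0,0],"fingers":-1},
  {"travel":[14.8,-37.2,9],"delta_rot":[0,0,0],"fingers":-1},
  {"travel":[14.8,-37.2,9],"delta_rot":[0,0,0],"fingers":-1},
  {"travel":[14.8,-37.2,9],"delta_rot":[0,0,0],"fingers":-1},
  {"travel":[14.8,-37.2,9],"delta_rot":[0,0,0],"fingers":-1},
  {"travel":[14.8,-37.2,9],"delta_rot":[0,0,0],"fingers":-1},
  {"travel":[14.8,-37.2,9],"delta_rot":[0,0,0],"fingers":-1},
  {"travel":[14.8,-37.2,9],"delta_rot":[0,0,0],"fingers":-1},
  {"travel":[0,0,0],"delta_rot":[0,0,0],"fingers":-1},
  {"travel":[0,0,0],"delta_rot":[0,0,0],"fingers":-1},
])

```text
clock: 3.22
eef_pos: [467.3, -296.4, 134.6]
eef_rot: [3.141, 0.0, -0.565]
wrist_force: [0.2, -0.1, 0.2]
finger_gap: 93.8
```

```bash
cat >> h.py <<'E'
def wcloud(c,s):
    h,w=c['z_map'].shape; f=h/2/np.tan(np.radians(c['fov_y'])/2)
    v,u=np.mgrid[:h,:w]; z=c['z_map']; dx=u-c['cx']; dy=v-c['cy']; r=np.hypot(dx,dy)+1e-9
    t=np.tan(np.minimum(r/f,1.4)); P=np.stack([dx/r*t*z,-dy/r*t*z,-z],-1)
    M=c['tool_from_camera']; P=P@M[:3,:3].T+M[:3,3]
    return P@R.from_euler('xyz',s['eef_rot']).as_matrix().T+s['eef_pos']
E
python3 - <<'E'
from h import *
s=manip.read_state(); c=camera('wrist'); W=wcloud(c,s); z=W[...,2]
m=(np.hypot(W[...,0]-460,W[...,1]+290)<125)&(z>33)&(z<48)&(c['z_map']>0)
r=cv2.minAreaRect(W[m][:,:2].astype(np.float32)); print(r,m.sum(),np.median(z[m]))
Q=(W[m][:,:2]-s['eef_pos'][:2]); 
# axis from long edges of body
b=np.array(r[2]);
a=np.radians(-32.5)
for k in range(3):
    X=Q@[np.cos(a),np.sin(a)]; Y=Q@[-np.sin(a),np.cos(a)]
    bins=[(x,Y[(abs(X-x)<4)].min(),Y[(abs(X-x)<4)].max()) for x in range(-50,36,8)]
    B=np.array(bins); a+=np.arctan(np.polyfit(B[:,0],(B[:,1]+B[:,2])/2,1)[0])
print(np.degrees(a),'mid y offset',((B[:,1]+B[:,2])/2).mean(),'w',(B[:,2]-B[:,1]).mean(),'x range',X.min(),X.max())
save(c,'w1.png')
E
```

```text
((455.31048583984375, -285.7702941894531), (49.91341781616211, 163.91357421875), 57.02682113647461) 8693 39.404446971221546
-32.74296556732724 mid y offset 2.5198322391422354 w 48.96810906855903 x range -97.82151333914146 66.10518737184995
```

View pics/w1.png

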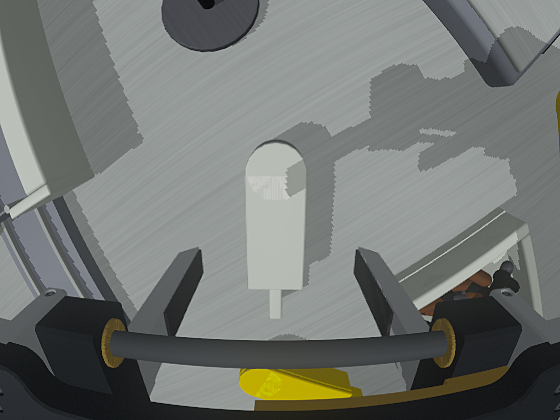

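The wrist view shows the white caddy centred at (276,220) between the open fingers, nose away and tang at (276,303). The residual offset is about 2.5 mm, so I'm descending.

>>> send_rows([
  {"travel":[1,-2.5,15],"delta_rot":[0,0,0.4],"fingers":-1},
  {"travel":[0,0,20],"delta_rot":[0,0,0],"fingers":-1},
  {"travel":[0,0,20],"delta_rot":[0,0,0],"fingers":-1},
  {"travel":[0,0,20],"delta_rot":[0,0,0],"fingers":-1},
  {"travel":[0,0,14],"delta_rot":[0,0,0],"fingers":-1},
  {"travel":[0,0,10],"delta_rot":[0,0,0],"fingers":-1},
  {"travel":[0,0,5],"delta_rot":[0,0,0],"fingers":-1},
  {"travel":[0,0,0],"delta_rot":[0,0,0],"fingers":-1},
  {"travel":[0,0,0],"delta_rot":[0,0,0],"fingers":1},
  {"travel":[0,0,0],"delta_rot":[0,0,0],"fingers":1},
  {"travel":[0,0,0],"delta_rot":[0,0,0],"fingers":1},
  {"travel":[0,0,0],"delta_rot":[0,0,0],"fingers":1},
  {"travel":[0,0,0],"delta_rot":[0,0,0],"fingers":1},
  {"travel":[0,0,0],"delta_rot":[0,0,0],"fingers":1},
  {"travel":[0,0,0],"delta_rot":[0,0,0],"fingers":1},
  {"travel":[0,0,0],"delta_rot":[0,0,0],"fingers":1},
], grip_force=25)

```text
clock: 5.28
eef_pos: [469.8, -294.6, 30.5]
eef_rot: [3.142, -0.0, -0.572]
wrist_force: [-1.2, -0.2, 1.1]
finger_gap: 49.7
```

>>> send_rows([
  {"travel":[0,0,-10],"delta_rot":[0,0,0],"fingers":1},
  {"travel":[0,0,-20],"delta_rot":[0,0,0],"fingers":1},
  {"travel":[0,0,-25],"delta_rot":[0,0,0],"fingers":1},
  {"travel":[0,0,-25],"delta_rot":[0,0,0],"fingers":1},
  {"travel":[0,0,0],"delta_rot":[0,0,-7.3],"fingers":1},
  {"travel":[0,0,0],"delta_rot":[0,0,-7.2],"fingers":1},
  {"travel":[0,0,0],"delta_rot":[0,0,-7.3],"fingers":1},
  {"travel":[2.3,-26.6,0],"delta_rot":[0,0,0],"fingers":1},
  {"travel":[3,-30,0],"delta_rot":[0,0,0],"fingers":1},
  {"travel":[3,-30,0],"delta_rot":[0,0,0],"fingers":1},
  {"travel":[3,-30,0],"delta_rot":[0,0,0],"fingers":1},
  {"travel":[3,-30,0],"delta_rot":[0,0,0],"fingers":1},
  {"travel":[3,-30,0],"delta_rot":[0,0,0],"fingers":1},
  {"travel":[3,-30,0],"delta_rot":[0,0,0],"fingers":1},
  {"travel":[3,-30,0],"delta_rot":[0,0,0],"fingers":1},
  {"travel":[3,-30,0],"delta_rot":[0,0,0],"fingers":1},
  {"travel":[0,0,0],"delta_rot":[0,0,0],"fingers":1},
  {"travel":[0,0,0],"delta_rot":[0,0,0],"fingers":1},
  {"travel":[0,0,0],"delta_rot":[0,0,0],"fingers":1},
])

```text
clock: 7.65
eef_pos: [546.2, -38.5, 110.5]
eef_rot: [3.142, 0.0, -0.193]
wrist_force: [-0.3, 0.4, -3.1]
finger_gap: 49.8
```

```bash
cat >> h.py <<'E'
H0=np.array([629,-54.]); HA=np.radians(-11.0)
def hx(P): # world -> hatch xy
    d=P[...,:2]-H0; c,s=np.cos(HA),np.sin(HA); return np.stack([d[...,0]*c+d[...,1]*s,-d[...,0]*s+d[...,1]*c],-1)
E
python3 - <<'E'
from h import *
s=manip.read_state(); c=camera('wrist'); W=wcloud(c,s); z=W[...,2]; h=hx(W); ok=c['z_map']>0
print('tcp',hx(s['eef_pos']))
m=ok&(z>72)&(z<83)&(h[...,0]>-30)&(h[...,0]<4)&(abs(h[...,1])<115)
for sg in (1,-1):
    q=h[m&(sg*h[...,1]>20)]; print('jamb',sg,len(q),np.percentile(q,[1,50,99],axis=0).round(1).tolist())
m=ok&(z>25.5)&(z<31)&(abs(h[...,1])<45)&(h[...,0]>-215)
for lo in range(-210,160,25):
    for sg in (1,-1):
        q=h[m&(sg*h[...,1]>22)&(h[...,0]>lo)&(h[...,0]<lo+25)]
        if len(q)>5: print('rail',lo,sg,len(q),np.percentile(q[:,1],[3,50,97]).round(1))
m=ok&(z>112)&(z<126)&(np.hypot(h[...,0]+84,h[...,1])<120)
q=h[m]; print('caddy',len(q), q.min(0),q.max(0))
save(c,'w2.png')
E
```

```text
tcp [-84.19073841  -0.61415169]
jamb 1 2086 [[-11.0, 22.7], [-3.9, 74.2], [3.7, 106.6]]
jamb -1 2088 [[-11.0, -105.7], [-3.8, -73.9], [3.7, -22.8]]
rail -60 1 148 [30.7 33.9 36.2]
rail -60 -1 123 [-35.4 -32.9 -29.7]
rail -35 1 259 [30.5 33.4 36.1]
rail -35 -1 256 [-35.4 -32.4 -29.7]
rail -10 1 235 [30.3 33.1 36.2]
rail -10 -1 238 [-41.3 -32.3 -29.3]
rail 15 1 269 [30.6 33.4 35.9]
rail 15 -1 272 [-35.1 -32.5 -29.7]
rail 40 1 257 [30.5 33.3 35.9]
rail 40 -1 254 [-35.1 -32.5 -29.8]
rail 65 1 245 [30.3 33.2 36.2]
rail 65 -1 243 [-35.3 -32.2 -29.4]
rail 90 1 42 [30.4 33.3 36.3]
rail 90 -1 36 [-34.8 -32.4 -30.1]
caddy 17521 [-179.36604962  -37.51971163] [-19.56053648  36.59996206]
```

View pics/w2.png

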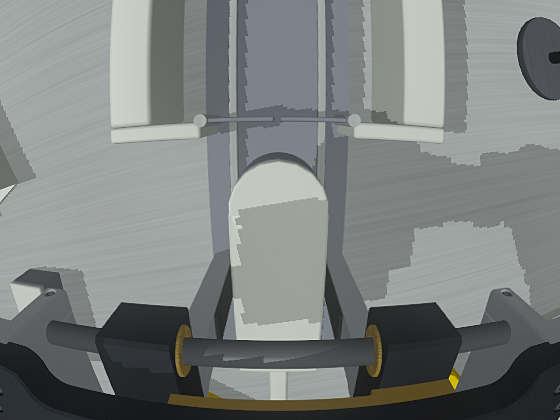

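The wrist view shows the caddy held nose-forward at (278,170), squarely between the rails, with the flaps shut at row 119. Rail mid-line is y=+0.4 and the TCP is at -0.6, so I'm shifting 1 mm and lowering.

>>> send_rows([
  {"travel":[0,-1,10],"delta_rot":[0,0,0],"fingers":1},
  {"travel":[0,0,15],"delta_rot":[0,0,0],"fingers":1},
  {"travel":[0,0,12],"delta_rot":[0,0,0],"fingers":1},
  {"travel":[0,0,10],"delta_rot":[0,0,0],"fingers":1},
  {"travel":[0,0,6],"delta_rot":[0,0,0],"fingers":1},
  {"travel":[0,0,3],"delta_rot":[0,0,0],"fingers":1},
  {"travel":[0,0,2],"delta_rot":[0,0,0],"fingers":1},
  {"travel":[0,0,1],"delta_rot":[0,0,0],"fingers":1},
  {"travel":[0,0,0],"delta_rot":[0,0,0],"fingers":1},
  {"travel":[0,0,0],"delta_rot":[0,0,0],"fingers":1},
])

```text
clock: 8.95
eef_pos: [546.7, -36.8, 51.6]
eef_rot: [-3.142, -0.0, -0.192]
wrist_force: [-0.5, -0.4, -3.3]
finger_gap: 49.9
```

>>> send_rows([
  {"travel":[0,0.4,0.7],"delta_rot":[0,0,0],"fingers":1},
  {"travel":[0,0,0.6],"delta_rot":[0,0,0],"fingers":1},
  {"travel":[0,0,0],"delta_rot":[0,0,0],"fingers":1},
])

```text
clock: 9.32
eef_pos: [546.6, -37.3, 50.5]
eef_rot: [3.142, -0.0, -0.192]
wrist_force: [-2.6, -0.6, 4.0]
finger_gap: 50.2
```

>>> send_rows([
  {"travel":[0,0,0],"delta_rot":[0,0,0],"fingers":-0.6},
  {"travel":[0,0,0],"delta_rot":[0,0,0],"fingers":-0.6},
  {"travel":[0,0,0],"delta_rot":[0,0,0],"fingers":-0.6},
  {"travel":[0,0,0],"delta_rot":[0,0,0],"fingers":-0.6},
  {"travel":[0,0,0],"delta_rot":[0,0,0],"fingers":-0.6},
  {"travel":[0,0,-10],"delta_rot":[0,0,0],"fingers":-0.6},
  {"travel":[0,0,-20],"delta_rot":[0,0,0],"fingers":-0.6},
  {"travel":[0,0,-25],"delta_rot":[0,0,0],"fingers":-0.6},
  {"travel":[0,0,-25],"delta_rot":[0,0,0],"fingers":-0.6},
  {"travel":[-27,0,0],"delta_rot":[0,0,0],"fingers":-0.6},
  {"travel":[-27,0,0],"delta_rot":[0,0,0],"fingers":-0.6},
  {"travel":[-28,0,0],"delta_rot":[0,0,0],"fingers":-0.6},
  {"travel":[0,0,0],"delta_rot":[0,0,0],"fingers":-0.6},
  {"travel":[0,0,0],"delta_rot":[0,0,0],"fingers":-0.6},
])

```text
clock: 11.08
eef_pos: [466.9, -21.8, 130.8]
eef_rot: [-3.141, -0.001, -0.192]
wrist_force: [0.3, -0.1, -0.1]
finger_gap: 75.2
```

```bash
python3 - <<'E'
from h import *
s=manip.read_state(); c=camera('wrist'); W=wcloud(c,s); z=W[...,2]; h=hx(W); ok=c['z_map']>0
print('tcp',hx(s['eef_pos']),s['eef_pos'],s['wrist_force'],s['finger_gap'])
m=ok&(z>50)&(z<66)&(abs(h[...,1])<40)&(h[...,0]<-12)&(h[...,0]>-200)
q=h[m]; X=q[:,0]
print('caddy',len(q),q.min(0),q.max(0),'z',np.percentile(z[m],[2,50,98]))
for x in range(-181,-20,10):
    y=q[abs(X-x)<3,1]
    if len(y): print(x,np.percentile(y,[2,98]).round(1),np.median(z[m][abs(X-x)<3]).round(1))
save(c,'w3.png')
E
```

```text
tcp [-165.29392657    0.71718127] [466.87983305 -21.7564273  130.78706527] [ 0.32029491 -0.13416274 -0.14819712] 75.20057743925382
caddy 12393 [-182.97996097  -24.13790604] [-19.76713816  26.22006181] z [56.90078391 59.35590935 60.85162079]
-181 [-5.3  6.5] 57.1
-171 [-5.2  6.4] 57.2
-161 [-5.1  6.3] 57.2
-151 [-18.9  21.6] 57.6
-141 [-22.6  24.6] 59.3
-131 [-22.3  24.4] 59.4
-121 [-22.8  24.8] 59.4
-111 [-22.6  24.8] 59.5
-101 [-23.2  24.6] 59.4
-91 [-23.   25.1] 59.4
-81 [-22.8  24.3] 59.4
-71 [-22.8  25. ] 59.4
-61 [-22.7  24.9] 59.4
-51 [-22.7  24.9] 59.4
-41 [-22.6  24.8] 59.5
-31 [-19.1  21.4] 59.5
-21 [-10.3  12.6] 59.2
```

View pics/w3.png

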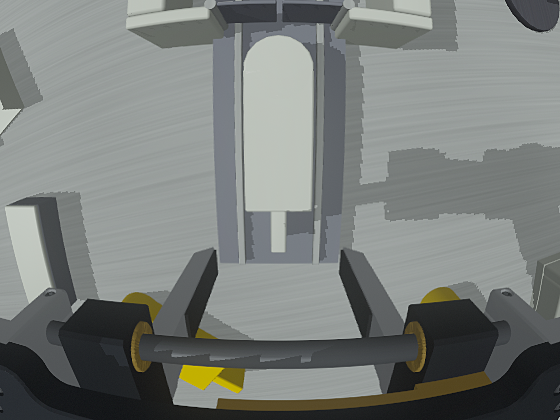

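The caddy stands level and central between the rails, nose tip 19 mm short of the shut flaps (row 10). The tang at (278,230) is in line with the fingers, so I'm descending to take it.

>>> send_rows([
  {"travel":[-1,-0.2,20],"delta_rot":[0,0,0],"fingers":0.1},
  {"travel":[0,0,20],"delta_rot":[0,0,0],"fingers":0.1},
  {"travel":[0,0,20],"delta_rot":[0,0,0],"fingers":0.1},
  {"travel":[0,0,14],"delta_rot":[0,0,0],"fingers":0.1},
  {"travel":[0,0,6],"delta_rot":[0,0,0],"fingers":0.1},
  {"travel":[0,0,2],"delta_rot":[0,0,0],"fingers":0.1},
  {"travel":[0,0,0],"delta_rot":[0,0,0],"fingers":0.1},
  {"travel":[0,0,0],"delta_rot":[0,0,0],"fingers":1},
  {"travel":[0,0,0],"delta_rot":[0,0,0],"fingers":1},
  {"travel":[0,0,0],"delta_rot":[0,0,0],"fingers":1},
  {"travel":[0,0,0],"delta_rot":[0,0,0],"fingers":1},
  {"travel":[0,0,0],"delta_rot":[0,0,0],"fingers":1},
  {"travel":[0,0,0],"delta_rot":[0,0,0],"fingers":1},
], grip_force=35)

```text
clock: 12.75
eef_pos: [465.2, -21.2, 48.3]
eef_rot: [-3.142, -0.0, -0.192]
wrist_force: [-1.0, -0.5, 3.6]
finger_gap: 11.3
```

>>> send_rows([
  {"travel":[2,0,-0.5],"delta_rot":[0,0,0],"fingers":1},
  {"travel":[6,0,0],"delta_rot":[0,0,0],"fingers":1},
  {"travel":[6,0,0],"delta_rot":[0,0,0],"fingers":1},
  {"travel":[6,0,0],"delta_rot":[0,0,0],"fingers":1},
  {"travel":[6,0,0],"delta_rot":[0,0,0],"fingers":1},
  {"travel":[6,0,0],"delta_rot":[0,0,0],"fingers":1},
  {"travel":[6,0,0],"delta_rot":[0,0,0],"fingers":1},
  {"travel":[6,0,0],"delta_rot":[0,0,0],"fingers":1},
  {"travel":[6,0,0],"delta_rot":[0,0,0],"fingers":1},
  {"travel":[6,0,0],"delta_rot":[0,0,0],"fingers":1},
  {"travel":[6,0,0],"delta_rot":[0,0,0],"fingers":1},
  {"travel":[6,0,0],"delta_rot":[0,0,0],"fingers":1},
  {"travel":[6,0,0],"delta_rot":[0,0,0],"fingers":1},
  {"travel":[6,0,0],"delta_rot":[0,0,0],"fingers":1},
  {"travel":[6,0,0],"delta_rot":[0,0,0],"fingers":1},
])

```text
clock: 14.62
eef_pos: [550.1, -37.7, 48.7]
eef_rot: [-3.142, -0.0, -0.192]
wrist_force: [-1.9, -0.6, -3.2]
finger_gap: 11.9
```

>>> send_rows([
  {"travel":[6,0,0.3],"delta_rot":[0,0,0],"fingers":1},
  {"travel":[6,0,0],"delta_rot":[0,0,0],"fingers":1},
  {"travel":[6,0,0],"delta_rot":[0,0,0],"fingers":1},
  {"travel":[6,0,0],"delta_rot":[0,0,0],"fingers":1},
  {"travel":[6,0,0],"delta_rot":[0,0,0],"fingers":1},
  {"travel":[6,0,0],"delta_rot":[0,0,0],"fingers":1},
  {"travel":[6,0,0],"delta_rot":[0,0,0],"fingers":1},
  {"travel":[6,0,0],"delta_rot":[0,0,0],"fingers":1},
  {"travel":[6,0,0],"delta_rot":[0,0,0],"fingers":1},
  {"travel":[6,0,0],"delta_rot":[0,0,0],"fingers":1},
  {"travel":[6,0,0],"delta_rot":[0,0,0],"fingers":1},
  {"travel":[6,0,0],"delta_rot":[0,0,0],"fingers":1},
  {"travel":[6,0,0],"delta_rot":[0,0,0],"fingers":1},
  {"travel":[6,0,0],"delta_rot":[0,0,0],"fingers":1},
  {"travel":[6,0,0],"delta_rot":[0,0,0],"fingers":1},
  {"travel":[6,0,0],"delta_rot":[0,0,0],"fingers":1},
  {"travel":[6,0,0],"delta_rot":[0,0,0],"fingers":1},
  {"travel":[6,0,0],"delta_rot":[0,0,0],"fingers":1},
  {"travel":[6,0,0],"delta_rot":[0,0,0],"fingers":1},
])

```text
clock: 17.0
eef_pos: [661.9, -59.4, 48.3]
eef_rot: [-3.142, -0.0, -0.192]
wrist_force: [-2.3, 1.0, -1.1]
finger_gap: 11.7
```

>>> send_rows([
  {"travel":[2,0,0],"delta_rot":[0,0,0],"fingers":1},
  {"travel":[2,0,0],"delta_rot":[0,0,0],"fingers":1},
  {"travel":[2,0,0],"delta_rot":[0,0,0],"fingers":1},
  {"travel":[2,0,0],"delta_rot":[0,0,0],"fingers":1},
  {"travel":[2,0,0],"delta_rot":[0,0,0],"fingers":1},
])

```text
clock: 17.62
eef_pos: [671.5, -61.3, 48.4]
eef_rot: [3.142, -0.0, -0.192]
wrist_force: [-1.3, -0.4, -1.4]
finger_gap: 11.6
```

>>> send_rows([
  {"travel":[2,0,0],"delta_rot":[0,0,0],"fingers":1},
  {"travel":[2,0,0],"delta_rot":[0,0,0],"fingers":1},
])

```text
clock: 17.88
eef_pos: [675.4, -62.0, 48.4]
eef_rot: [-3.142, -0.0, -0.192]
wrist_force: [-0.9, 0.5, -1.6]
finger_gap: 11.3
```

>>> send_rows([
  {"travel":[1.5,0,0],"delta_rot":[0,0,0],"fingers":1},
  {"travel":[1.5,0,0],"delta_rot":[0,0,0],"fingers":1},
])

```text
clock: 18.12
eef_pos: [678.2, -62.6, 48.4]
eef_rot: [-3.142, -0.0, -0.192]
wrist_force: [-1.8, 0.1, -1.1]
finger_gap: 11.9
```

>>> send_rows([
  {"travel":[1.5,0,0],"delta_rot":[0,0,0],"fingers":1},
  {"travel":[1.5,0,0],"delta_rot":[0,0,0],"fingers":1},
])

```text
clock: 18.38
eef_pos: [681.2, -63.1, 48.4]
eef_rot: [-3.142, -0.0, -0.192]
wrist_force: [-1.1, -0.3, -0.7]
finger_gap: 12.0
```

>>> send_rows([
  {"travel":[1.5,0,0],"delta_rot":[0,0,0],"fingers":1},
  {"travel":[1.5,0,0],"delta_rot":[0,0,0],"fingers":1},
])

```text
clock: 18.62
eef_pos: [684.1, -63.7, 48.4]
eef_rot: [3.142, -0.0, -0.192]
wrist_force: [-1.4, -0.2, -0.6]
finger_gap: 12.0
```

>>> send_rows([
  {"travel":[1.5,0,0],"delta_rot":[0,0,0],"fingers":1},
  {"travel":[1.5,0,0],"delta_rot":[0,0,0],"fingers":1},
])

```text
clock: 18.88
eef_pos: [687.1, -64.3, 48.3]
eef_rot: [3.142, 0.0, -0.192]
wrist_force: [-1.0, -0.5, 0.6]
finger_gap: 11.9
```

>>> send_rows([
  {"travel":[1.5,0,0],"delta_rot":[0,0,0],"fingers":1},
  {"travel":[1.5,0,0],"delta_rot":[0,0,0],"fingers":1},
])

```text
clock: 19.12
eef_pos: [690.0, -64.9, 48.3]
eef_rot: [3.142, 0.0, -0.192]
wrist_force: [-1.6, 0.1, -0.2]
finger_gap: 12.2
```

>>> send_rows([
  {"travel":[1.5,0,0],"delta_rot":[0,0,0],"fingers":1},
  {"travel":[1.5,0,0],"delta_rot":[0,0,0],"fingers":1},
])

```text
clock: 19.38
eef_pos: [692.9, -65.4, 48.3]
eef_rot: [-3.142, 0.0, -0.192]
wrist_force: [-5.9, 0.7, 0.9]
finger_gap: 11.6
```

The force jumped from 1.6 to 5.9 N. A small confirming step next.

>>> send_rows([
  {"travel":[1,0,0],"delta_rot":[0,0,0],"fingers":1},
  {"travel":[1,0,0],"delta_rot":[0,0,0],"fingers":1},
  {"travel":[0,0,0],"delta_rot":[0,0,0],"fingers":1},
])

```text
clock: 19.75
eef_pos: [694.5, -65.7, 48.3]
eef_rot: [3.142, 0.001, -0.192]
wrist_force: [-5.1, 1.6, 1.2]
finger_gap: 11.6
```

>>> send_rows([
  {"travel":[1,0,0],"delta_rot":[0,0,0],"fingers":1},
  {"travel":[1,0,0],"delta_rot":[0,0,0],"fingers":1},
  {"travel":[0,0,0],"delta_rot":[0,0,0],"fingers":1},
])

```text
clock: 20.12
eef_pos: [696.2, -66.0, 48.3]
eef_rot: [3.142, 0.002, -0.192]
wrist_force: [-8.6, 0.8, 3.7]
finger_gap: 12.2
```

The force is now 8.6 N and rising with travel, so the caddy presses the sprung stop without being rammed. I'm releasing and lifting straight up.

>>> send_rows([
  {"travel":[0,0,0],"delta_rot":[0,0,0],"fingers":0.3},
  {"travel":[0,0,0],"delta_rot":[0,0,0],"fingers":0.3},
  {"travel":[0,0,0],"delta_rot":[0,0,0],"fingers":0.3},
  {"travel":[0,0,0],"delta_rot":[0,0,0],"fingers":0.3},
  {"travel":[0,0,-5],"delta_rot":[0,0,0],"fingers":0.3},
  {"travel":[0,0,-10],"delta_rot":[0,0,0],"fingers":0.3},
  {"travel":[0,0,-20],"delta_rot":[0,0,0],"fingers":0.3},
  {"travel":[0,0,-25],"delta_rot":[0,0,0],"fingers":0.3},
  {"travel":[0,0,-25],"delta_rot":[0,0,0],"fingers":0.3},
  {"travel":[0,0,-25],"delta_rot":[0,0,0],"fingers":0.3},
  {"travel":[-30,0,-20],"delta_rot":[0,0,0],"fingers":0.3},
  {"travel":[-30,0,-20],"delta_rot":[0,0,0],"fingers":0.3},
  {"travel":[-30,0,0],"delta_rot":[0,0,0],"fingers":0.3},
  {"travel":[-30,0,0],"delta_rot":[0,0,0],"fingers":0.3},
  {"travel":[-30,0,0],"delta_rot":[0,0,0],"fingers":0.3},
  {"travel":[0,0,0],"delta_rot":[0,0,0],"fingers":0.3},
  {"travel":[0,0,0],"delta_rot":[0,0,0],"fingers":0.3},
  {"travel":[0,0,0],"delta_rot":[0,0,0],"fingers":0.3},
])

```text
clock: 22.38
eef_pos: [550.2, -37.8, 198.5]
eef_rot: [-3.142, -0.0, -0.192]
wrist_force: [0.1, 0.0, -0.4]
finger_gap: 32.8
```

```bash
python3 - <<'E'
from h import *
s=manip.read_state(); c=camera('wrist'); W=wcloud(c,s); z=W[...,2]; h=hx(W); ok=c['z_map']>0
m=ok&(z>50)&(z<66)&(abs(h[...,1])<9)&(h[...,0]>8)&(h[...,0]<130)
print(s['eef_pos'],s['wrist_force'],'tang end x',np.percentile(h[m][:,0],[0.5,50]))
m=ok&(z>60)&(z<82)&(abs(h[...,1])<41)&(h[...,0]>-12)&(h[...,0]<50); q=h[m]
for y in range(-40,41,8):
    k=abs(q[:,1]-y)<3
    if k.any(): print('flap',y,np.percentile(q[k,0],[5,50,95]).round(1))
save(c,'w4.png'); t=camera('top'); save(t,'t4.png')
for o in ['tub','scoop','phone_stand']: print(o,[np.round(toW(t,d['at'])) for d in tip_of(o,'top')[:1]])
E
```

```text
[550.16064434 -37.76435523 198.52214519] [ 0.13557977  0.00734317 -0.43615582] tang end x [48.33827794 87.49423282]
flap -40 [-1.3  0.5  1.4]
flap -32 [-1.4 -0.1  1.2]
flap -24 [-1.6  0.1  1.1]
flap -16 [-1.7 -0.4  0.9]
flap -8 [-1.8 -0.   0.8]
flap 0 [-0.9 -0.1  0.8]
flap 8 [-1.7 -0.1  0.8]
flap 16 [-1.8 -0.   0.9]
flap 24 [-0.8  0.1  1. ]
flap 32 [-0.7  0.2  1.1]
flap 40 [-0.5  0.4  1.3]
tub [array([468., 254.,  -2.])]
scoop [array([679., 284.,  -3.])]
phone_stand [array([ 662., -347.,    0.])]
```

View pics/w4.png

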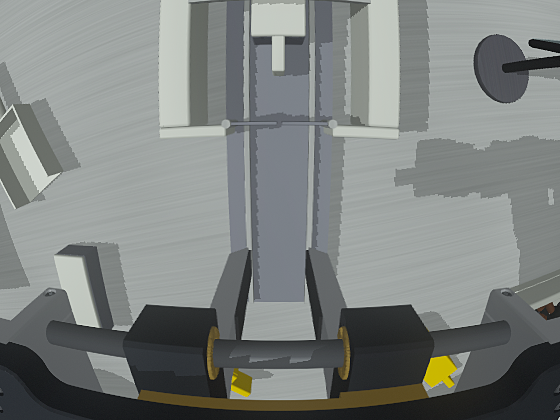

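The caddy is inside with its tang at (278,55), lid up. Both flaps are shut at row 124 and the gripper is clear. I'm handing in.

```bash
python3 -c "
from cell import manip
print(manip.sign_off())"
```

```text
the job is handed in; nothing more can be done
None
```

The job is done and handed in at about 22 s on the robot's clock; no check failed or disagreed.

- **Placing:** I set the caddy down level between the rails, nose tip about 19 mm short of the shut flaps, and let go. I confirmed this in the wrist view.
- **Pushing:** I took it again by the tang and pushed it through the flaps in small steps. The wrist force rose from about 1.5 N while sliding to 5–6 N at contact and 8.6 N after about 4 mm more. That is a sprung press, with readings well below the 15 N ramming limit. Then I released it and lifted straight up.
- **Last checks:**
  - The tang end is about 48 mm past the flap plane, and the lid is up.
  - Both flaps lie within about 1 mm of the shut plane.
  - The gripper is clear of everything, with wrist force near 0.
  - The tub, scoop and phone stand are within 5 mm of their first readings, which is about the network's accuracy.

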